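# Change over from the main to the standby fuse carrier

### The job

Change the panel over from the main feed to the standby feed: first hook a fingertip behind the upright lip of the wide fuse carrier and draw it all the way out along its rails to the stop; only then push the narrow fuse carrier, which stands drawn out, fully home towards its housing. Work with the fingertips only: do not pinch the lips or pick anything up, leave the loose things on the plate and bench where they are, and finish with the hand clear of everything.

Things in the scene. Friction and masses are not known exactly. Their poses are not given: they have to be found in the camera images.
- plate: Orange mounting plate fixed on the bench, 400 (x) by 500 (y) by 6 mm; origin at the centre of its underside. Grey slotted wiring ducts, 40 mm wide, tops 51 mm above the bench, run along x at y = +-222 mm. Two grey fuse-carrier units, a wide and a narrow, stand side by side on it about 180 mm apart (left and right may be swapped); the carriers slide out along the plate's -x.
- wide_lip (a point): Middle of the top edge of the upright lip of the wide fuse carrier (main feed, starts almost home); moves with it. Lip 100 mm wide (y), 8 mm thick (x; point at mid-thickness), 46 mm high, top 64 mm above the bench. x points into the housing: drawing out is -x. Behind the lip, 42 mm below this point, lies the carrier's flat floor, open from above for 52 mm back to a 30 mm high bulkhead.
- wide_unit: Fixed grey housing of the wide carrier, 100 mm wide (y), 140 mm deep (x), 62 mm high, on the plate; origin at the centre of its underside, front face at x = -70 mm. Two low rails run ahead of it. With the carrier home the lip's inner face is 50 mm ahead of the front face.
- wide_tray (a joint): How far the wide carrier is drawn out of its housing along its rails, in m: 0 = fully home at its inner stop, 0.09 = fully out at its outer stop. It slides with about 2.5 N of friction plus some drag and stays where it is left.
- wide_lip_inner: The inner half (4 mm thick, facing the housing) of the wide carrier's lip. Its frame is the carrier's, with axes as wide_lip; the origin is not on the lip but 124 mm along +x and 58 mm below wide_lip.
- wide_lip_outer: The outer half (4 mm thick, facing away from the housing) of the wide carrier's lip; same frame and origin as wide_lip_inner.
- narrow_lip (a point): Middle of the top edge of the upright lip of the narrow fuse carrier (standby feed, starts drawn out); moves with it. Lip 64 mm wide (y), 8 mm thick (x; point at mid-thickness), 46 mm high, top 64 mm above the bench. x points into the housing: drawing out is -x. Behind the lip, 42 mm below this point, lies the carrier's flat floor, open from above for 52 mm back to a 30 mm high bulkhead.
- narrow_unit: Fixed grey housing of the narrow carrier, 64 mm wide (y), 140 mm deep (x), 62 mm high, on the plate; origin at the centre of its underside, front face at x = -70 mm. Two low rails run ahead of it. With the carrier home the lip's inner face is 50 mm ahead of the front face.
- narrow_tray (a joint): How far the narrow carrier is drawn out of its housing along its rails, in m: 0 = fully home at its inner stop, 0.075 = fully out at its outer stop. It slides with about 2.5 N of friction plus some drag and stays where it is left.
- narrow_lip_inner: The inner half (4 mm thick, facing the housing) of the narrow carrier's lip. Its frame is the carrier's, with axes as narrow_lip; the origin is not on the lip but 124 mm along +x and 58 mm below narrow_lip.
- narrow_lip_outer: The outer half (4 mm thick, facing away from the housing) of the narrow carrier's lip; same frame and origin as narrow_lip_inner.
- terminal_a: Loose white terminal block standing on the plate between the two housings, 50 mm (x) by 14 mm by 40 mm high; origin at the centre of its underside. Leave alone.
- terminal_b: Loose white terminal block standing on the plate between the two carriers' paths, nearer the robot, 44 mm (x) by 14 mm by 40 mm high; origin at the centre of its underside. Leave alone.
- tape: Loose roll of masking tape lying flat, 96 mm across, 24 mm high; origin at the centre of its underside. Leave alone.
- screwdriver: Loose screwdriver lying on the bench right of the robot. Leave alone.
- water: Loose clear water bottle, 64 mm across, 190 mm tall; origin at the centre of its underside. Leave alone.
- carton_a: Loose open white and blue carton, 75 by 85 by 75 mm high; origin at the centre of its underside. Leave alone.
- carton_b: A second carton like carton_a, farther from the robot. Leave alone.
- contactor: Loose black and grey contactor, 75 by 45 mm, 84 mm high; origin at the centre of its underside. Leave alone.

How it is judged:
By the outcome, as a careful person would: the job done as asked, in the order asked, and still so for the second after the job is handed in, with the robot touching nothing.
It also fails if it takes over 42 s, if anything falls off the work surface, if the arm or the gripper's body presses on something with over 40 N, if the wrist force passes 120 N, or if a joint passes its speed limit or range.

### The arm

A 6-joint arm with a two-finger parallel gripper is mounted at the origin on the work surface. World frame = base frame: x ahead of the robot, y to its left, z up, the work surface at z = 0. Lengths are in m, angles in rad, forces in N, time in s.
With the tool pointing down it reaches from about 0.325 to 0.925 m from the base axis. Payload 3.1 kg.
Tool frame: the origin (TCP) lies on the centre line of the jaws, within the pads' length; the fingertips stand 8 mm ahead of it and the grasp point (between the pads) lies 11 mm behind it; z points along the fingers, y is the line along which they close (so a half turn about z gives the same grasp; the last joint's range is limited). The gripper opens to 85 mm and grips with 20 to 120 N. Pads are 22 mm wide; open, the fingers measure 114 mm over their backs; the gripper's body (76 mm by 85 mm) begins 54 mm behind the grasp point. The pads swing forward as they close: fully open they stand 13 mm farther back than shut.
Start: joints at [1.02, 0.217, 1.613, -0, 1.311, -0.112], TCP at [0.266, 0.566, 0.211] pointing down, gripper open.
Joint ranges: [-2.75, 2.75], [-0.78, 2.1], [0.31, 2.55], [-1.13, 4.27], [0.13, 2.63], [-2.58, 2.58]. Speed limits (rad/s): [2.79, 2.79, 3.14, 3.14, 3.14, 3.14].

### API

Orientations are given as a unit quaternion [w, x, y, z].
In Python, from station import sensors, cams, ticket, nets gives the robot as it stands. The module is installed in compiled form; this text tells all that it offers.
- The arm moves only by the tool step_arm, never from a script. Its argument "targets" is a list that holds one entry, the list of rows, each a list of 7 numbers: the shift along the tool's x, y, z in m, then the turn, a rotation vector about the tool's x, y, z in rad, then the finger opening in m, from 0 to 0.0854. A call has 1 to 10 rows; each row is the pose to reach, as a shift and turn from the pose commanded when the call began, along the tool's axes at that moment; what a row does not reach only later rows make up. A row lasts 1/8 s, in which the tool goes at most 62.5 mm and 10.7 degrees, less where a joint would pass 70% of its speed; a pose out of reach is approached as far as the arm can. A call with a gripper value outside its range is refused whole. The fingers move at their own pace and stop on an object; "squeeze" is the grip in N (left out, the last holds). Time passes only in rows, so rows that repeat a pose let the fingers close. It gives the time, the measured TCP pose, the force, the opening and the grip force at its end, in the units of the state.
- sensors.sense(): the state, without advancing time (a new reading comes with each control period).
- cams.read_camera(name): name is "scene" or "side" or "wrist"; returns a dict with "image" (480x640x3 uint8, red, green, blue), "depth" (480x640 float32, m along the optical axis (not along the pixel's ray), 0 where there is no reading), "intrinsics" (3x3 intrinsics, pixels), "world_from_camera" (4x4, takes a point from camera to world coordinates). Camera axes: x right, y up, looking along -z (the intrinsics and any distortion apply to the point x, -y, -z); pixel columns grow to the right and rows downward; lengths in m; the calibration is good to about 2 mm. A picture is of the moment at which its call begins.
- ticket.finish_job(): hands the job in; it is judged then, once.
Trained networks look in the newest picture that a camera, given by its name, has taken for a name from the list of things; names that differ only in an ending like _2 or _b are one class to them, and where a whole thing is asked for, a point or a joint stands for the part that bears it (a point fixed in the world has none). Each returns a list of dicts, best first, with "confidence" (0 to 1); they miss things now and then, are a little off and sometimes report something else, mostly with a low value. They report only what shows in the picture. A call takes as long as a camera call.
- nets.masks_of(label, camera): "region" (480x640 bool, what is visible of it) and "pixel" ([column, row] in pixels, amid what is visible of it).
- nets.landmark_of(label, camera): "pixel" ([column, row] in pixels: a listed point, or the origin of a listed thing).
The state is a dict: "t": time; "joint_positions": joint angles; "joint_velocities": joint speeds; "joint_efforts": joint torques, N m; "tool_pos": TCP position; "tcp_rot": TCP orientation; "ft_force": force on the tool from outside, world axes, zero at the start; "moment": the same for the moment, N m; "opening": opening from 0.0 (shut) to 1.0 (fully open); "grip_force": force on a finger pad.
Only numpy, scipy, OpenCV 4.12 (cv2) and the standard library are available. Lean on these libraries where they do the work, as an engineer would, in place of code of your own. Each camera call takes 0.05 s, during which the arm holds its last target. There are 200 camera calls.

## Working session

There is one attempt and no reset: what is moved stays moved. The work goes in short steps, Python scripts to look and compute and a tool call to move; the robot and the scene stay as the last step left them, time stands still between calls to the robot, and variables do not carry over. Pictures are saved under pics/ and viewed, at most 10 in all, crops included, and the job is handed in when it is done.

Besides the shell and the picture viewer there is one more tool, called after "Emit:" in YAML: its name, and indented under it one key for each argument. step_arm: Moves the arm, as the interface text tells. Its arguments: {"type":"object","properties":{"targets":{"type":"array","items":{"type":"array","items":{"type":"array","items":{"type":"number"}}}},"squeeze":{"type":"number"}},"required":["targets"]}

```bash
mkdir -p pics; cat > h.py <<'E'
import numpy as np, cv2
from station import sensors, cams, ticket, nets
def world(c,px,d=None,z=None):
    K=np.array(c["intrinsics"]);T=np.array(c["world_from_camera"])
    u,v=px; r=np.array([(u-K[0,2])/K[0,0],-(v-K[1,2])/K[1,1],-1.])
    if z is not None:
        w=T[:3,:3]@r; d=(z-T[2,3])/w[2]
    return T[:3,:3]@(r*d)+T[:3,3]
def cloud(c):
    v,u=np.mgrid[:480,:640]; K=np.array(c["intrinsics"]);T=np.array(c["world_from_camera"]);d=c["depth"]
    P=np.stack([(u-K[0,2])/K[0,0]*d,-(v-K[1,2])/K[1,1]*d,-d],-1)
    return P@T[:3,:3].T+T[:3,3]
def save(c,n): cv2.imwrite("pics/"+n,c["image"][:,:,::-1])
E
python3 - <<'E'
from h import *
s=sensors.sense(); print(s["tool_pos"],s["tcp_rot"],s["ft_force"],s["t"])
for n in("scene","side","wrist"):
    c=cams.read_camera(n); save(c,n+"0.png"); P=cloud(c)
    print(n,np.round(c["world_from_camera"],3).tolist(), np.round(c["intrinsics"],1).tolist())
    for l in("wide_lip","narrow_lip"):
        for q in nets.landmark_of(l,n)[:2]:
            print(l,q["confidence"],np.round(q["pixel"]),world(c,q["pixel"],z=.064).round(4))
    for l in("wide_unit","narrow_unit","plate","terminal_a","tape","water","contactor","carton_a"):
        for q in nets.masks_of(l,n)[:2]:
            m=q["region"]&(c["depth"]>0)
            if m.sum(): p=P[m]; print(l,round(q["confidence"],2),np.round(q["pixel"]),np.percentile(p,2,0).round(3),np.percentile(p,98,0).round(3))
E
```

```text
[0.26505388 0.5650535  0.21004587] [-4.08712103e-04  2.17649099e-01  9.76026332e-01 -1.14107597e-03] [-0.48367665 -0.18966571  0.50464873] 0.0
scene [[0.58, -0.549, 0.602, 1.218], [0.815, 0.39, -0.429, -0.48], [0.001, 0.739, 0.673, 0.872], [0.0, 0.0, 0.0, 1.0]] [[540.0, 0.0, 311.6], [0.0, 540.0, 239.9], [0.0, 0.0, 1.0]]
wide_lip 0.81 [368. 241.] [0.572 0.136 0.064]
narrow_lip 0.91 [289. 270.] [ 0.544  -0.0574  0.064 ]
wide_unit 0.84 [400. 274.] [0.519 0.082 0.008] [0.778 0.198 0.072]
narrow_unit 0.33 [288. 279.] [ 0.541 -0.083  0.026] [ 0.551 -0.025  0.066]
plate 0.59 [360. 304.] [ 0.448 -0.195  0.003] [0.854 0.313 0.053]
plate 0.48 [369. 249.] [0.574 0.083 0.024] [0.587 0.18  0.066]
terminal_a 0.6 [392. 309.] [0.709 0.058 0.008] [0.755 0.078 0.049]
terminal_a 0.59 [326. 264.] [0.521 0.035 0.007] [0.563 0.053 0.049]
tape 0.86 [ 91. 336.] [ 0.419 -0.501  0.002] [ 0.509 -0.412  0.027]
water 0.74 [417. 141.] [0.326 0.469 0.009] [0.374 0.514 0.191]
contactor 0.7 [127. 416.] [ 0.626 -0.485  0.004] [ 0.69  -0.424  0.085]
contactor 0.51 [304. 289.] [ 0.516 -0.083  0.007] [ 0.646 -0.013  0.0
[... 1104 characters left out ...]

carton_a 0.86 [262. 180.] [0.502 0.405 0.005] [0.59  0.501 0.078]
carton_a 0.65 [288. 178.] [0.613 0.403 0.004] [0.689 0.494 0.078]
wrist [[0.424, -0.861, -0.28, 0.195], [0.906, 0.403, 0.131, 0.599], [0.0, -0.309, 0.951, 0.373], [0.0, 0.0, 0.0, 1.0]] [[355.0, 0.0, 314.7], [0.0, 355.0, 241.1], [0.0, 0.0, 1.0]]
wide_unit 0.69 [118. 472.] [0.479 0.161 0.005] [0.506 0.169 0.015]
plate 0.87 [114. 466.] [0.257 0.124 0.004] [0.509 0.51  0.297]
plate 0.23 [328. 416.] [ 0.503  0.426 -0.   ] [0.539 0.495 0.041]
tape 0.54 [115. 469.] [0.436 0.125 0.004] [0.509 0.24  0.051]
water 0.7 [285. 338.] [0.313 0.481 0.014] [0.356 0.532 0.19 ]
carton_a 0.93 [328. 415.] [ 0.503  0.426 -0.   ] [0.54  0.495 0.04 ]
```

```bash
python3 - <<'E'
from h import *
a=cv2.imread("pics/scene0.png")[160:400,200:520];cv2.imwrite("pics/s1.png",cv2.resize(a,None,fx=2.4,fy=2.4,interpolation=2))
# top view height map from both cameras
pts=[];
for n in("scene","side"):
    c=cams.read_camera(n);P=cloud(c)[c["depth"]>0];pts.append(P)
    for x,y in ((0,0),):pass
    t=P[(P[:,2]>.055)&(P[:,2]<.08)&(P[:,0]>.42)&(P[:,0]<.9)&(abs(P[:,1]-.06)<.2)]
    im=np.zeros((1000,1000),np.uint8)
    ix=((t[:,0]-.4)*2000).astype(int);iy=((t[:,1]+.2)*2000).astype(int)
    im[iy.clip(0,999),ix.clip(0,999)]=255
    im=cv2.morphologyEx(im,cv2.MORPH_CLOSE,np.ones((7,7)))
    for k in cv2.findContours(im,0,1)[0]:
        if cv2.contourArea(k)<500: continue
        b=cv2.boxPoints(cv2.minAreaRect(k)).reshape(-1,2)
        print(n,cv2.contourArea(k)/4,(b/2000+[.4,-.2]).round(4).tolist(),cv2.minAreaRect(k)[2])
E
```

```text
scene 12900.0 [[0.628, 0.1895], [0.6407, 0.0865], [0.7817, 0.1039], [0.769, 0.2069]] 7.033416748046875
scene 378.625 [[0.5668, 0.1744], [0.5783, 0.0799], [0.5887, 0.0812], [0.5771, 0.1756]] 6.972768783569336
scene 354.75 [[0.8875, -0.021], [0.8995, -0.021], [0.8995, 0.1005], [0.8875, 0.1005]] 90.0
scene 8369.75 [[0.6512, -0.0052], [0.6591, -0.0719], [0.8006, -0.0551], [0.7927, 0.0116]] 6.761238098144531
scene 304.625 [[0.5346, -0.02], [0.5398, -0.0857], [0.5519, -0.0847], [0.5467, -0.0191]] 4.4846062660217285
scene 281.5 [[0.8855, -0.1399], [0.8971, -0.1402], [0.8996, -0.0396], [0.888, -0.0394]] 88.56790161132812
side 217.5 [[0.884, -0.0605], [0.884, -0.1395], [0.893, -0.1395], [0.893, -0.0605]] -0.0
```

View pics/s1.png

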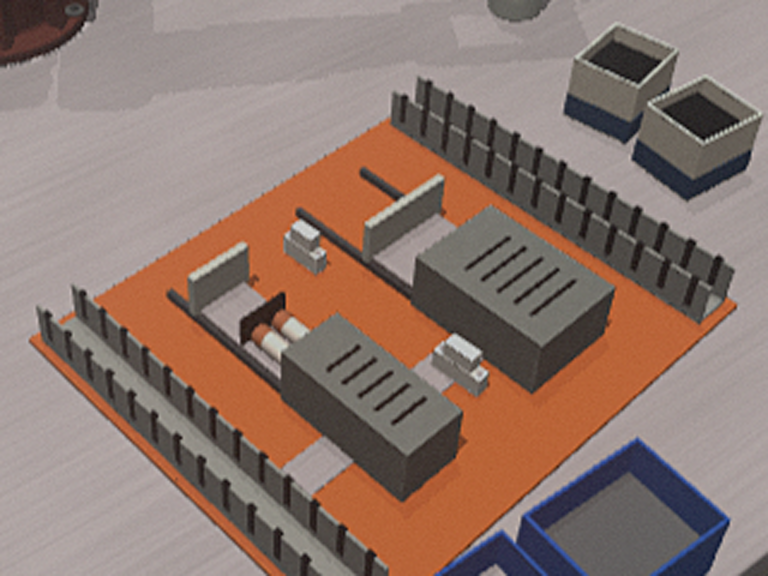

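View pics/side0.png

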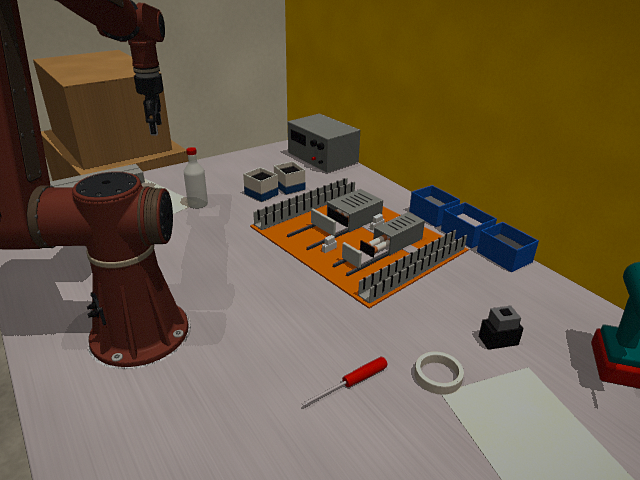

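Emit:
step_arm:
  targets:
    - [[0,0,-0.03,0,0,0,0],[0,0,-0.07,0,0,0,0],[-0.06,-0.03,-0.08,0,0,-0.07,0],[-0.11,-0.055,-0.08,0,0,-0.14,0],[-0.16,-0.08,-0.08,0,0,-0.21,0],[-0.21,-0.105,-0.08,0,0,-0.28,0],[-0.26,-0.13,-0.08,0,0,-0.35,0],[-0.31,-0.155,-0.08,0,0,-0.42,0],[-0.36,-0.18,-0.06,0,0,-0.49,0],[-0.41,-0.205,-0.04,0,0,-0.56,0]]
  squeeze: 20

```text
t: 3.0
tool_pos: [0.5509, 0.2046, 0.2517]
tcp_rot: [0.001, -0.062, 0.998, 0.0]
ft_force: [0.5, 1.1, 0.2]
opening: 0.003
grip_force: 0.0
```

```bash
cat > m.py <<'E'
from h import *
import sys
s=sensors.sense(); p=np.array(s["tool_pos"]); q=s["tcp_rot"]
from scipy.spatial.transform import Rotation as Ro
R=Ro.from_quat([q[1],q[2],q[3],q[0]]).as_matrix()
yaw=np.radians(7); u=np.array([np.cos(yaw),np.sin(yaw),0]); v=np.array([-u[1],u[0],0])
print("t",s["t"],"tcp",p.round(4),"toolx",R[:,0].round(4),"toolz",R[:,2].round(3),"tcp uv",(p@u).round(4),(p@v).round(4),"F",np.round(s["ft_force"],1),"q",np.round(s["joint_positions"],2))
for n in sys.argv[2:]:
    c=cams.read_camera(n); save(c,f"{n}{sys.argv[1]}.png"); P=cloud(c)[c["depth"]>0]
    for l in("wide_lip","narrow_lip"):
        for k in nets.landmark_of(l,n)[:1]:
            w=world(c,k["pixel"],z=.064); print(n,l,round(k["confidence"],2),np.round(k["pixel"]),"uv",(w@u).round(4),(w@v).round(4))
    U=P@u;V=P@v
    for l,vc,hw in(("wide",.058,.03),("narrow",-.118,.02)):
        for nm,a,z0,z1 in(("lip",(.40,.625),.045,.063),("liptop",(.40,.625),.061,.069),("house",(.625,.70),.03,.055)):
            m=(abs(V-vc)<hw)&(U>a[0])&(U<a[1])&(P[:,2]>z0)&(P[:,2]<z1)
            if m.sum()>20: print(n,l,nm,m.sum(),"u pct",np.percentile(U[m],[5,50,95]).round(4),"z",np.percentile(P[m,2],95).round(4))
        m=(abs(V-vc)<.08)&(U>.40)&(U<.625)&(P[:,2]>.056)&(P[:,2]<.07)
        if m.sum()>20: print("   v range",np.percentile(V[m],[1,99]).round(4))
E
python3 m.py 1 wrist scene side
```

```text
t 3.0 tcp [0.5509 0.2046 0.2517] toolx [-0.9924 -0.1231 -0.0018] toolz [ 0.002  0.001 -1.   ] tcp uv 0.5717 0.1359 F [0.5 1.1 0.2] q [ 0.24  0.11  1.66  0.    1.37 -1.46]
wrist wide_lip 0.56 [238. 228.] uv 0.5941 0.057
wrist narrow_lip 0.84 [ 53. 168.] uv 0.5332 -0.1189
wrist wide lip 370 u pct [0.5874 0.5878 0.5942] z 0.0629
wrist wide liptop 466 u pct [0.5876 0.5912 0.595 ] z 0.0646
wrist wide house 708 u pct [0.6473 0.648  0.6591] z 0.052
   v range [0.0101 0.1081]
wrist narrow lip 358 u pct [0.5311 0.591  0.5944] z 0.0628
wrist narrow liptop 334 u pct [0.5317 0.5348 0.5385] z 0.0646
wrist narrow house 1060 u pct [0.6266 0.642  0.6586] z 0.0429
   v range [-0.1509 -0.0871]
scene wide_lip 0.79 [369. 240.] uv 0.5823 0.0684
scene narrow_lip 0.68 [290. 270.] uv 0.5364 -0.1221
scene wide lip 111 u pct [0.5877 0.592  0.5939] z 0.0627
scene wide liptop 92 u pct [0.5846 0.5898 0.594 ] z 0.0673
   v range [0.0109 0.1102]
scene narrow lip 176 u pct [0.5338 0.5377 0.6098] z 0.0618
scene narrow liptop 72 u pct [0.5281 0.5337 0.5367] z 0.067
scene narrow house 44 u pct [0.6253 0.6287 0.6308] z 0.0451
   v range [-0.1503 -0.0857]
side wide_lip 0.56 [325. 218.] uv 0.5843 0.0487
side narrow_lip 0.61 [353. 244.] uv 0.5493 -0.1032
side wide lip 72 u pct [0.5822 0.585  0.588 ] z 0.0621
side wide liptop 54 u pct [0.582  0.5859 0.5932] z 0.0684
side wide house 154 u pct [0.6423 0.6461 0.6786] z 0.0534
   v range [0.0115 0.1121]
side narrow lip 127 u pct [0.5261 0.5325 0.6142] z 0.0614
side narrow liptop 42 u pct [0.5267 0.5303 0.5363] z 0.067
side narrow house 144 u pct [0.6279 0.6458 0.6679] z 0.0465
   v range [-0.1495 -0.0848]
```

Emit:
step_arm:
  targets:
    - [[-0.025,-0.038,0.03,0,0,0,0],[-0.049,-0.077,0.05,0,0,0,0],[-0.049,-0.077,0.09,0,0,0,0],[-0.049,-0.077,0.13,0,0,0,0],[-0.049,-0.077,0.145,0,0,0,0],[-0.049,-0.077,0.16,0,0,0,0],[-0.049,-0.077,0.165,0,0,0,0]]

```text
t: 4.32
tool_pos: [0.6079, 0.1361, 0.0867]
tcp_rot: [0.0, -0.061, 0.998, 0.0]
ft_force: [-0.1, -0.4, 0.4]
opening: -0.004
grip_force: 0.0
```

```bash
python3 m.py 2 wrist scene
```

```text
t 4.325 tcp [0.6079 0.1361 0.0867] toolx [-9.926e-01 -1.217e-01 -9.000e-04] toolz [ 0.001  0.    -1.   ] tcp uv 0.6199 0.061 F [-0.1 -0.4  0.4] q [ 0.11  0.34  1.71 -0.    1.09 -1.59]
wrist wide_lip 0.81 [311. 224.] uv 0.592 0.0581
wrist wide lip 1197 u pct [0.5872 0.5875 0.5947] z 0.0629
wrist wide liptop 1726 u pct [0.5874 0.5911 0.595 ] z 0.0644
wrist wide house 1413 u pct [0.647  0.6476 0.6606] z 0.0517
   v range [0.0103 0.1082]
wrist narrow lip 364 u pct [0.5908 0.592  0.5946] z 0.0524
wrist narrow house 3520 u pct [0.6268 0.6428 0.6618] z 0.0428
   v range [-0.095  -0.0865]
scene narrow_lip 0.81 [288. 270.] uv 0.5314 -0.125
scene wide lip 111 u pct [0.5881 0.5921 0.5939] z 0.0626
scene wide liptop 88 u pct [0.5841 0.5899 0.5935] z 0.0671
   v range [0.0106 0.0974]
scene narrow lip 180 u pct [0.5334 0.5374 0.6112] z 0.0614
scene narrow liptop 67 u pct [0.5278 0.5331 0.5369] z 0.0671
scene narrow house 39 u pct [0.6253 0.6285 0.631 ] z 0.0455
   v range [-0.1505 -0.0847]
```

View pics/wrist2.png

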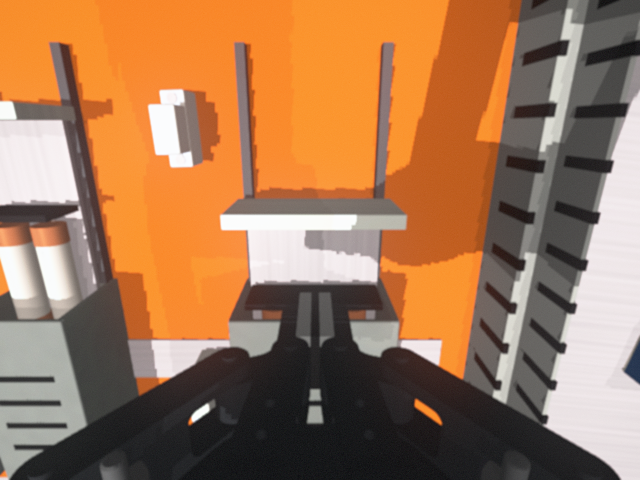

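Emit:
step_arm:
  targets:
    - [[0,0,0.012,0,0,0,0],[0,0,0.024,0,0,0,0],[0,0,0.034,0,0,0,0],[0,0,0.041,0,0,0,0],[0,0,0.041,0,0,0,0]]

```text
t: 5.25
tool_pos: [0.6067, 0.1354, 0.0442]
tcp_rot: [-0.001, -0.061, 0.998, -0.0]
ft_force: [-0.7, -0.6, 0.1]
opening: -0.001
grip_force: 0.0
```

Emit:
step_arm:
  targets:
    - [[0.008,0,0,0,0,0,0],[0.014,0,0,0,0,0,0],[0.02,0,0,0,0,0,0],[0.029,0,0,0,0,0,0],[0.038,0,0,0,0,0,0],[0.047,0,0,0,0,0,0],[0.056,0,0,0,0,0,0],[0.065,0,0,0,0,0,0],[0.074,0,0,0,0,0,0],[0.082,0,0,0,0,0,0]]

```text
t: 6.5
tool_pos: [0.5255, 0.1255, 0.0454]
tcp_rot: [-0.0, -0.061, 0.998, -0.0]
ft_force: [0.2, 0.3, -0.4]
opening: -0.002
grip_force: 0.0
```

```bash
python3 m.py 3 wrist scene; python3 - <<'E'
import cv2,numpy as np
a=cv2.imread("pics/scene3.png")[160:400,200:520];cv2.imwrite("pics/s3.png",np.hstack([cv2.resize(a,(480,360)),cv2.resize(cv2.imread("pics/wrist3.png"),(320,360))]))
E
```

```text
t 6.5 tcp [0.5255 0.1255 0.0454] toolx [-9.927e-01 -1.210e-01  1.000e-04] toolz [-0. -0. -1.] tcp uv 0.5369 0.0606 F [ 0.2  0.3 -0.4] q [ 0.1   0.24  1.93 -0.    0.97 -1.59]
wrist wide_lip 0.74 [314. 405.] uv 0.5913 0.0593
wrist wide lip 112 u pct [0.5869 0.5877 0.5949] z 0.063
wrist wide liptop 209 u pct [0.5276 0.59   0.5949] z 0.0686
   v range [0.0095 0.065 ]
wrist narrow lip 309 u pct [0.5903 0.5912 0.5944] z 0.0519
wrist narrow house 2572 u pct [0.6264 0.6401 0.6611] z 0.0426
   v range [-0.0885 -0.0862]
scene wide_lip 0.86 [367. 240.] uv 0.5811 0.0647
scene narrow_lip 0.9 [286. 272.] uv 0.5345 -0.1329
scene wide lip 113 u pct [0.5867 0.5922 0.5938] z 0.0625
scene wide liptop 88 u pct [0.5838 0.5896 0.5929] z 0.0679
   v range [0.0104 0.1093]
scene narrow lip 169 u pct [0.5335 0.537  0.6179] z 0.0619
scene narrow liptop 69 u pct [0.5282 0.5323 0.5369] z 0.0665
scene narrow house 35 u pct [0.6257 0.6288 0.6327] z 0.0452
   v range [-0.1506 -0.087 ]
```

View pics/s3.png

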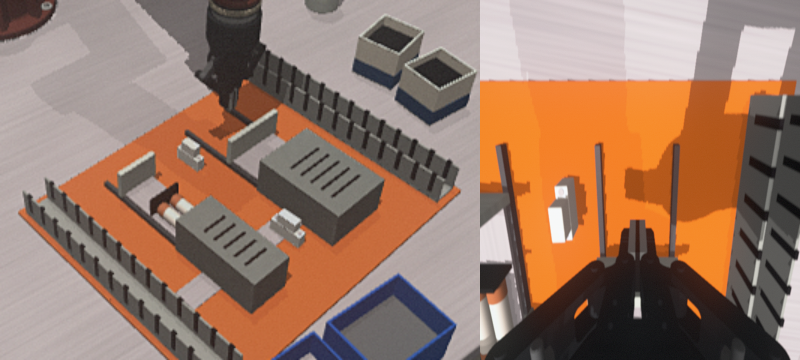

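```bash
python3 - <<'E'
from h import *
yaw=np.radians(7); u=np.array([np.cos(yaw),np.sin(yaw),0]); v=np.array([-u[1],u[0],0])
for n in("scene","side","wrist"):
    c=cams.read_camera(n);save(c,n+"4.png");P=cloud(c);U=P@u;V=P@v
    m=(c["depth"]>0)&(abs(U-.537)<.04)&(abs(V-.06)<.05)&(P[...,2]>.012)
    for z in np.arange(.015,.12,.008):
        k=m&(abs(P[...,2]-z)<.004)
        if k.sum()>3: print(n,round(z,3),k.sum(),"U",np.percentile(U[k],[5,95]).round(3),"V",np.percentile(V[k],[5,95]).round(3))
a=cv2.imread("pics/side4.png")[180:310,240:480];b=cv2.imread("pics/scene4.png")[180:310,280:520]
cv2.imwrite("pics/s4.png",np.hstack([cv2.resize(a,(400,217*1)),cv2.resize(b,(400,217))]))
E
```

```text
scene 0.015 145 U [0.502 0.571] V [0.013 0.106]
scene 0.023 4 U [0.517 0.55 ] V [0.026 0.105]
scene 0.071 14 U [0.537 0.548] V [0.05  0.067]
scene 0.079 33 U [0.532 0.548] V [0.048 0.069]
scene 0.087 31 U [0.532 0.548] V [0.046 0.069]
scene 0.095 33 U [0.537 0.549] V [0.046 0.065]
scene 0.103 17 U [0.543 0.549] V [0.049 0.069]
scene 0.111 38 U [0.544 0.551] V [0.035 0.083]
scene 0.119 84 U [0.528 0.55 ] V [0.034 0.089]
side 0.015 102 U [0.499 0.562] V [0.015 0.108]
side 0.023 6 U [0.505 0.569] V [0.012 0.104]
side 0.071 8 U [0.527 0.538] V [0.056 0.066]
side 0.079 27 U [0.524 0.54 ] V [0.048 0.067]
side 0.087 27 U [0.525 0.54 ] V [0.048 0.076]
side 0.095 21 U [0.525 0.54 ] V [0.047 0.069]
side 0.103 23 U [0.525 0.535] V [0.048 0.072]
side 0.111 25 U [0.523 0.547] V [0.038 0.085]
side 0.119 52 U [0.523 0.543] V [0.029 0.088]
wrist 0.015 2849 U [0.5   0.572] V [0.013 0.106]
wrist 0.071 319 U [0.528 0.533] V [0.049 0.07 ]
wrist 0.079 630 U [0.528 0.533] V [0.047 0.072]
wrist 0.087 737 U [0.528 0.533] V [0.047 0.072]
wrist 0.095 731 U [0.528 0.533] V [0.047 0.072]
wrist 0.103 1065 U [0.527 0.548] V [0.05  0.069]
wrist 0.111 2774 U [0.526 0.546] V [0.034 0.085]
wrist 0.119 7295 U [0.527 0.547] V [0.026 0.093]
```

View pics/s4.png

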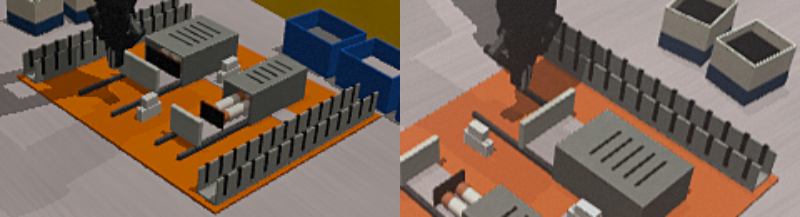

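The cameras put the fingertips at z≈0.068 although the reported TCP is 0.045. So the tips really stand about 31 mm higher than the state implies, and they passed over the lip. I'll go back and descend lower, with a camera check on the way.

Emit:
step_arm:
  targets:
    - [[0,0,-0.02,0,0,0,0],[-0.02,0,-0.025,0,0,0,0],[-0.055,0,-0.025,0,0,0,0],[-0.083,0,-0.025,0,0,0,0],[-0.083,0,-0.01,0,0,0,0],[-0.083,0,0.002,0,0,0,0],[-0.083,0,0.012,0,0,0,0],[-0.083,0,0.02,0,0,0,0],[-0.083,0,0.02,0,0,0,0]]

```text
t: 8.07
tool_pos: [0.6072, 0.1355, 0.0243]
tcp_rot: [-0.001, -0.061, 0.998, -0.0]
ft_force: [0.2, 0.7, 1.0]
opening: -0.003
grip_force: 0.0
```

```bash
cat > tip.py <<'E'
from h import *
import sys
yaw=np.radians(7); u=np.array([np.cos(yaw),np.sin(yaw),0]); v=np.array([-u[1],u[0],0])
p=np.array(sensors.sense()["tool_pos"]);print("tcp uvz",(p@u).round(4),(p@v).round(4),p[2].round(4))
for n in sys.argv[2:]:
    c=cams.read_camera(n);save(c,n+sys.argv[1]+".png");P=cloud(c);U=P@u;V=P@v
    dark=c["image"].max(-1)<70
    m=(c["depth"]>0)&(abs(U-p@u)<.02)&(abs(V-p@v)<.02)&(P[...,2]>.026)&dark
    for z in np.arange(.03,.11,.006):
        k=m&(abs(P[...,2]-z)<.003)
        if k.sum()>5: print(n,round(z,3),k.sum(),"U",np.percentile(U[k],[5,95]).round(3),"V",np.percentile(V[k],[5,95]).round(3))
E
python3 tip.py 5 wrist side; python3 - <<'E'
import cv2,numpy as np
a=cv2.imread("pics/side5.png")[180:310,240:480];b=cv2.imread("pics/wrist5.png")
cv2.imwrite("pics/s5.png",np.hstack([cv2.resize(a,(440,300)),cv2.resize(b,(360,300))]))
E
```

```text
tcp uvz 0.6192 0.0605 0.0243
wrist 0.048 33 U [0.61  0.614] V [0.051 0.069]
wrist 0.054 233 U [0.61  0.614] V [0.048 0.072]
wrist 0.06 282 U [0.61  0.614] V [0.047 0.072]
wrist 0.066 329 U [0.61  0.614] V [0.048 0.072]
wrist 0.072 366 U [0.61  0.614] V [0.047 0.072]
wrist 0.078 387 U [0.61 0.63] V [0.054 0.061]
wrist 0.084 667 U [0.608 0.627] V [0.043 0.076]
wrist 0.09 1782 U [0.607 0.627] V [0.043 0.078]
wrist 0.096 1544 U [0.608 0.628] V [0.045 0.08 ]
wrist 0.102 886 U [0.608 0.616] V [0.046 0.079]
wrist 0.108 757 U [0.604 0.616] V [0.045 0.074]
side 0.054 9 U [0.608 0.626] V [0.05  0.059]
side 0.06 21 U [0.606 0.623] V [0.051 0.076]
side 0.066 13 U [0.606 0.625] V [0.049 0.071]
side 0.072 16 U [0.606 0.622] V [0.046 0.07 ]
side 0.078 19 U [0.607 0.624] V [0.048 0.074]
side 0.084 13 U [0.606 0.618] V [0.047 0.068]
side 0.09 16 U [0.605 0.616] V [0.046 0.072]
side 0.096 17 U [0.605 0.63 ] V [0.049 0.073]
side 0.102 21 U [0.604 0.628] V [0.048 0.071]
side 0.108 11 U [0.604 0.628] V [0.046 0.072]
```

View pics/s5.png

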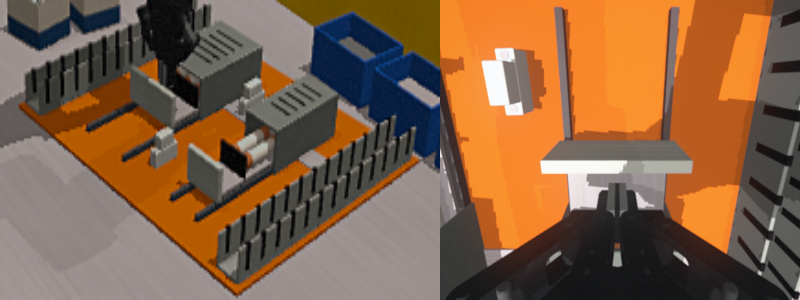

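Emit:
step_arm:
  targets:
    - [[0,0,0.005,0,0,0,0],[0,0,0.01,0,0,0,0],[0.007,0,0.01,0,0,0,0],[0.014,0,0.01,0,0,0,0],[0.02,0,0.01,0,0,0,0],[0.027,0,0.01,0,0,0,0],[0.034,0,0.01,0,0,0,0]]

```text
t: 9.05
tool_pos: [0.575, 0.1316, 0.0158]
tcp_rot: [0.001, -0.061, 0.998, 0.0]
ft_force: [3.4, 0.5, -1.7]
opening: 0.0
grip_force: 1.5
```

Emit:
step_arm:
  targets:
    - [[0.008,0,0,0,0,0,0],[0.016,0,0,0,0,0,0],[0.024,0,0,0,0,0,0],[0.032,0,0,0,0,0,0],[0.04,0,0,0,0,0,0],[0.048,0,0,0,0,0,0],[0.055,0,0,0,0,0,0],[0.06,0,0,0,0,0,0]]

```text
t: 10.05
tool_pos: [0.5149, 0.1242, 0.0156]
tcp_rot: [0.0, -0.061, 0.998, -0.0]
ft_force: [3.2, 0.9, 2.4]
opening: 0.003
grip_force: 1.4
```

Emit:
step_arm:
  targets:
    - [[0.002,0,0,0,0,0,0],[0.004,0,0,0,0,0,0],[0.006,0,0,0,0,0,0]]

```text
t: 10.42
tool_pos: [0.5093, 0.1235, 0.0154]
tcp_rot: [0.0, -0.061, 0.998, -0.0]
ft_force: [2.7, 0.2, 2.3]
opening: -0.004
grip_force: 1.3
```

```bash
python3 m.py 6 scene side
```

```text
t 10.425 tcp [0.5093 0.1235 0.0154] toolx [-9.927e-01 -1.209e-01 -1.000e-04] toolz [ 0. -0. -1.] tcp uv 0.5206 0.0606 F [2.7 0.2 2.3] q [ 0.1   0.27  1.97 -0.    0.9  -1.59]
scene narrow_lip 0.87 [289. 268.] uv 0.5295 -0.1201
scene wide lip 230 u pct [0.5069 0.5594 0.6042] z 0.0611
scene wide liptop 48 u pct [0.501  0.517  0.5303] z 0.0679
scene wide house 48 u pct [0.6252 0.6276 0.6311] z 0.0459
   v range [0.0106 0.0732]
scene narrow lip 173 u pct [0.534  0.5376 0.6069] z 0.0611
scene narrow liptop 65 u pct [0.5284 0.5336 0.5371] z 0.0675
scene narrow house 44 u pct [0.6253 0.6275 0.6317] z 0.0459
   v range [-0.1508 -0.086 ]
side wide_lip 0.74 [298. 222.] uv 0.5092 0.0769
side narrow_lip 0.88 [355. 246.] uv 0.5461 -0.1164
side wide lip 160 u pct [0.4984 0.522  0.6107] z 0.0614
side wide liptop 69 u pct [0.4978 0.5039 0.5194] z 0.0683
side wide house 80 u pct [0.6265 0.6343 0.6425] z 0.0479
   v range [0.0114 0.1123]
side narrow lip 124 u pct [0.5269 0.5314 0.6143] z 0.0606
side narrow liptop 38 u pct [0.5265 0.5302 0.5361] z 0.0674
side narrow house 142 u pct [0.6275 0.6471 0.6698] z 0.0465
   v range [-0.1498 -0.0848]
```

Emit:
step_arm:
  targets:
    - [[0.0015,0,0,0,0,0,0],[0.003,0,0,0,0,0,0],[0.003,0,0,0,0,0,0]]

```text
t: 11.1
tool_pos: [0.5085, 0.1235, 0.0153]
tcp_rot: [0.003, -0.06, 0.998, 0.0]
ft_force: [6.9, 2.1, -5.7]
opening: 0.001
grip_force: 4.1
```

Emit:
step_arm:
  targets:
    - [[0.002,0,0,0,0,0,0],[0.003,0,0,0,0,0,0],[0.003,0,0,0,0,0,0]]

```text
t: 11.48
tool_pos: [0.5088, 0.1235, 0.0159]
tcp_rot: [0.006, -0.06, 0.998, 0.001]
ft_force: [13.9, 2.2, -11.0]
opening: -0.001
grip_force: 7.0
```

Emit:
step_arm:
  targets:
    - [[-0.012,0,0,0,0,0,0],[-0.02,0,0,0,0,0,0],[-0.02,0,-0.03,0,0,0,0],[-0.02,0,-0.075,0,0,0,0],[-0.01,-0.05,-0.08,0,0,0,0],[0.005,-0.1,-0.08,0,0,0,0],[0.019,-0.15,-0.08,0,0,0,0],[0.019,-0.18,-0.08,0,0,0,0],[0.019,-0.18,-0.05,0,0,0,0],[0.019,-0.18,-0.03,0,0,0,0]]

```text
t: 12.72
tool_pos: [0.5046, -0.0584, 0.044]
tcp_rot: [-0.002, -0.06, 0.998, 0.001]
ft_force: [-0.2, 0.3, 0.8]
opening: 0.002
grip_force: 0.0
```

```bash
python3 m.py 7 scene side wrist; python3 tip.py 8 wrist;  python3 - <<'E'
import cv2,numpy as np
a=cv2.imread("pics/scene7.png")[160:400,200:520];b=cv2.imread("pics/wrist7.png")
cv2.imwrite("pics/s7.png",np.hstack([cv2.resize(a,(400,300)),cv2.resize(b,(400,300))]))
E
```

```text
t 12.725 tcp [ 0.5046 -0.0584  0.044 ] toolx [-0.9928 -0.1196  0.0033] toolz [-0.003  0.001 -1.   ] tcp uv 0.4938 -0.1195 F [-0.2  0.3  0.8] q [-0.25  0.19  2.    0.    0.96 -1.94]
scene wide_lip 0.79 [342. 220.] uv 0.4934 0.0747
scene narrow_lip 0.91 [289. 270.] uv 0.5349 -0.1238
scene wide lip 234 u pct [0.5053 0.5603 0.6103] z 0.0607
scene wide liptop 80 u pct [0.499  0.5045 0.5081] z 0.0679
scene wide house 40 u pct [0.6255 0.6277 0.6317] z 0.0457
   v range [0.0098 0.1094]
scene narrow lip 171 u pct [0.534  0.5377 0.6109] z 0.0618
scene narrow liptop 72 u pct [0.516  0.5328 0.5369] z 0.0677
scene narrow house 38 u pct [0.6251 0.6285 0.6311] z 0.0449
   v range [-0.1497 -0.0856]
side wide_lip 0.78 [300. 223.] uv 0.5095 0.0665
side narrow_lip 0.71 [357. 245.] uv 0.5541 -0.1141
side wide lip 143 u pct [0.4974 0.5021 0.5872] z 0.0614
side wide liptop 54 u pct [0.4974 0.5013 0.5064] z 0.0673
   v range [0.0105 0.1125]
side narrow lip 120 u pct [0.5264 0.5852 0.6119] z 0.0605
side narrow liptop 42 u pct [0.4991 0.5291 0.5356] z 0.068
side narrow house 142 u pct [0.6275 0.6456 0.6682] z 0.046
   v range [-0.1487 -0.0996]
wrist wide lip 1158 u pct [0.5016 0.5618 0.5653] z 0.0584
wrist wide liptop 87 u pct [0.5018 0.5061 0.5097] z 0.0642
wrist wide house 293 u pct [0.6255 0.6288 0.6332] z 0.0417
   v range [0.0086 0.0327]
   v range [-0.1266 -0.1144]
tcp uvz 0.4962 -0.1196 0.0465
wrist 0.072 82 U [0.486 0.491] V [-0.13  -0.109]
wrist 0.078 256 U [0.486 0.491] V [-0.133 -0.108]
wrist 0.084 308 U [0.486 0.491] V [-0.133 -0.108]
wrist 0.09 344 U [0.486 0.491] V [-0.133 -0.108]
wrist 0.096 326 U [0.486 0.491] V [-0.133 -0.108]
wrist 0.102 583 U [0.486 0.506] V [-0.122 -0.119]
wrist 0.108 740 U [0.484 0.491] V [-0.138 -0.102]
```

View pics/s7.png

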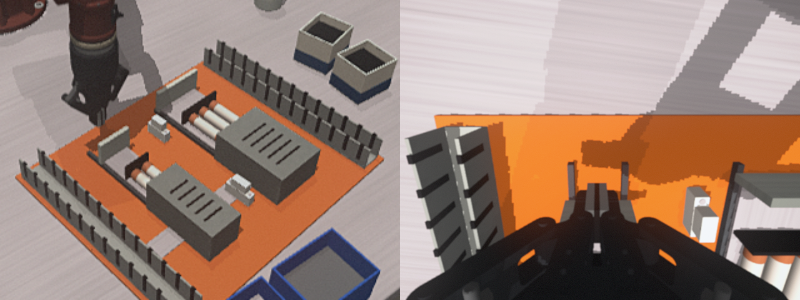

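Emit:
step_arm:
  targets:
    - [[0,0,0.012,0,0,0,0],[0,0,0.024,0,0,0,0],[0,0,0.033,0,0,0,0],[-0.01,0,0.033,0,0,0,0],[-0.018,0,0.033,0,0,0,0],[-0.024,0,0.033,0,0,0,0],[-0.03,0,0.033,0,0,0,0],[-0.037,0,0.033,0,0,0,0],[-0.044,0,0.033,0,0,0,0]]

```text
t: 14.35
tool_pos: [0.5501, -0.0529, 0.0125]
tcp_rot: [-0.0, -0.061, 0.998, -0.0]
ft_force: [-2.9, -0.6, 2.0]
opening: 0.003
grip_force: 1.5
```

Emit:
step_arm:
  targets:
    - [[-0.008,0,0,0,0,0,0],[-0.016,0,0,0,0,0,0],[-0.023,0,0,0,0,0,0],[-0.029,0,0,0,0,0,0],[-0.032,0,0,0,0,0,0],[-0.034,0,0,0,0,0,0]]

```text
t: 15.1
tool_pos: [0.5837, -0.0487, 0.0123]
tcp_rot: [-0.0, -0.061, 0.998, 0.0]
ft_force: [-2.2, -1.7, 2.8]
opening: -0.004
grip_force: 1.3
```

Emit:
step_arm:
  targets:
    - [[-0.002,0,0,0,0,0,0],[-0.004,0,0,0,0,0,0],[-0.004,0,0,0,0,0,0]]

```text
t: 15.48
tool_pos: [0.5878, -0.0482, 0.0124]
tcp_rot: [0.0, -0.061, 0.998, 0.0]
ft_force: [-1.5, -0.3, 0.8]
opening: 0.004
grip_force: 0.8
```

Emit:
step_arm:
  targets:
    - [[-0.002,0,0,0,0,0,0],[-0.004,0,0,0,0,0,0],[-0.004,0,0,0,0,0,0]]

```text
t: 15.85
tool_pos: [0.5896, -0.0479, 0.0123]
tcp_rot: [-0.002, -0.061, 0.998, 0.0]
ft_force: [-7.7, -0.8, 5.2]
opening: -0.001
grip_force: 3.7
```

Emit:
step_arm:
  targets:
    - [[-0.002,0,0,0,0,0,0],[-0.004,0,0,0,0,0,0],[-0.004,0,0,0,0,0,0]]

```text
t: 16.23
tool_pos: [0.5893, -0.0479, 0.0123]
tcp_rot: [-0.007, -0.061, 0.998, 0.0]
ft_force: [-18.4, -3.6, 16.0]
opening: 0.001
grip_force: 9.2
```

Hard stop reached. Backing off and rising clear.

Emit:
step_arm:
  targets:
    - [[0.012,0,0,0,0,0,0],[0.03,0,0,0,0,0,0],[0.03,0,-0.04,0,0,0,0],[0.03,0,-0.1,0,0,0,0],[0.03,0,-0.16,0,0,0,0],[0.03,0,-0.2,0,0,0,0],[0.03,0,-0.2,0,0,0,0]]

```text
t: 17.1
tool_pos: [0.5701, -0.0513, 0.2182]
tcp_rot: [0.006, -0.061, 0.998, -0.001]
ft_force: [0.6, -0.5, 0.2]
opening: -0.002
grip_force: 0.0
```

```bash
python3 m.py 9 scene side wrist; python3 - <<'E'
import cv2,numpy as np
a=cv2.imread("pics/scene9.png")[160:400,200:520];b=cv2.imread("pics/side9.png")
cv2.imwrite("pics/s9.png",np.hstack([cv2.resize(a,(400,300)),cv2.resize(b,(400,300))]))
E
```

```text
t 17.1 tcp [ 0.5701 -0.0513  0.2182] toolx [-0.9926 -0.1211 -0.0126] toolz [ 0.013 -0.002 -1.   ] tcp uv 0.5596 -0.1204 F [ 0.6 -0.5  0.2] q [-0.21  0.09  1.74  0.    1.29 -1.91]
scene wide_lip 0.75 [341. 222.] uv 0.4967 0.0672
scene narrow_lip 0.92 [313. 288.] uv 0.6054 -0.1204
scene wide lip 228 u pct [0.5048 0.56   0.6169] z 0.0622
scene wide liptop 86 u pct [0.4997 0.5042 0.5082] z 0.0675
scene wide house 49 u pct [0.6253 0.6278 0.6314] z 0.0459
   v range [0.0111 0.109 ]
scene narrow lip 93 u pct [0.5945 0.597  0.5984] z 0.0626
scene narrow liptop 75 u pct [0.5898 0.5946 0.5983] z 0.0671
   v range [-0.1505 -0.0872]
side wide_lip 0.67 [298. 224.] uv 0.5015 0.0651
side narrow_lip 0.93 [371. 238.] uv 0.604 -0.1158
side wide lip 165 u pct [0.4979 0.558  0.6131] z 0.0604
side wide liptop 53 u pct [0.4981 0.5017 0.5071] z 0.0675
side wide house 83 u pct [0.6261 0.6339 0.6434] z 0.0467
   v range [0.0106 0.1099]
side narrow lip 66 u pct [0.587  0.5899 0.5936] z 0.0618
side narrow liptop 42 u pct [0.5864 0.5911 0.5974] z 0.0674
side narrow house 104 u pct [0.6468 0.6505 0.6761] z 0.0531
   v range [-0.1491 -0.0853]
wrist wide_lip 0.88 [526. 164.] uv 0.5069 0.0603
wrist narrow_lip 0.57 [317. 262.] uv 0.5958 -0.1174
wrist wide lip 698 u pct [0.502  0.562  0.5658] z 0.0629
wrist wide liptop 636 u pct [0.5025 0.5059 0.5092] z 0.0647
wrist wide house 977 u pct [0.626  0.6358 0.6458] z 0.0434
   v range [0.0091 0.1081]
wrist narrow lip 345 u pct [0.5918 0.5922 0.5985] z 0.0629
wrist narrow liptop 366 u pct [0.592  0.5954 0.5993] z 0.0645
wrist narrow house 23 u pct [0.6516 0.6522 0.6526] z 0.0386
   v range [-0.1509 -0.0878]
```

View pics/s9.png

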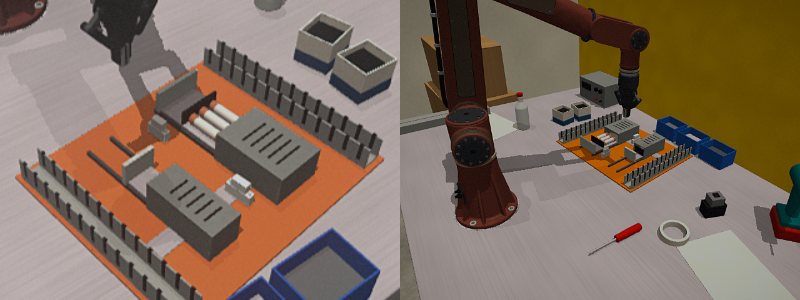

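The wide carrier is out at its stop and the narrow one is home. The terminal blocks stand where they did, and the hand is well clear.

```bash
python3 -c "
from station import ticket; print(ticket.finish_job())"
```

```text
the job is handed in; nothing more can be done
None
```

I drew the wide carrier out to its stop and then pushed the narrow one fully home, feeling both stops in the wrist force; the hand ended clear and the job is handed in at about 17 s, though my first pull passed just over the wide lip without moving it, because the fingertips stood about 31 mm higher than the reported position.

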